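# Return stray plates and bottles to their stock trays

## Task

The class is over: put the four containers left on the bench (a large and a small agar plate, a large and a small bottle) back into stock, each into the tray that holds others of its own kind and size. Set each one down upright on the floor of its tray, in the empty end, without dropping it, and leave the marker pen and the tweezers where they lie.

Things in the scene. Friction and masses are not known exactly. Their poses are not given: they have to be found in the camera images.
- large_plate_center (a point): the loose large agar plate: flat clear round dish with its lid on, cream agar inside, one rigid piece, 52 mm across and 16 mm high; it starts upright on the bench. The point is its centre, half-way up (8 mm above its underside); z points up out of its top
- small_plate_center (a point): the loose small agar plate: flat clear round dish with its lid on, cream agar inside, one rigid piece, 36 mm across and 14 mm high; it starts upright on the bench. The point is its centre, half-way up (7 mm above its underside); z points up out of its top
- large_bottle_center (a point): the loose large bottle: upright round clear-glass bottle with an aluminium screw cap, one rigid piece that can be gripped anywhere on its side, 28 mm across and 85 mm high; it starts upright on the bench. The point is its centre, half-way up (42.5 mm above its underside); z points up out of its top
- small_bottle_center (a point): the loose small bottle: upright round clear-glass bottle with an aluminium screw cap, one rigid piece that can be gripped anywhere on its side, 20 mm across and 50 mm high; it starts upright on the bench. The point is its centre, half-way up (25 mm above its underside); z points up out of its top
- tray_large_plate: fixed white open tray of large agar plates, 164 (x) by 124 (y) by 20 mm high outside, walls and floor 3 mm thick. Origin: centre of its underside. Its +x end holds two fixed stacks of them (3 and 2 high, top 51 mm above the bench); the floor from x = -79 to +24, y = -59 to +59 mm is empty (centre it near x = -30, y = 0)
- tray_small_plate: fixed white open tray of small agar plates, 164 (x) by 124 (y) by 20 mm high outside, walls and floor 3 mm thick. Origin: centre of its underside. Its +x end holds three fixed stacks of them (2 or 3 high, top 45 mm above the bench); the floor from x = -79 to +39, y = -59 to +59 mm is empty (centre it near x = -30, y = 0)
- tray_large_bottle: fixed white open tray of large bottles, 164 (x) by 124 (y) by 20 mm high outside, walls and floor 3 mm thick. Origin: centre of its underside. Its +x end holds one row of three of them, fixed, tops 88 mm above the bench; the floor from x = -79 to +47, y = -59 to +59 mm is empty (centre it near x = -30, y = 0)
- tray_small_bottle: fixed white open tray of small bottles, 164 (x) by 124 (y) by 20 mm high outside, walls and floor 3 mm thick. Origin: centre of its underside. Its +x end holds two rows of four of them, fixed, tops 53 mm above the bench; the floor from x = -79 to +31, y = -59 to +59 mm is empty (centre it near x = -30, y = 0)
- marker_mid (a point): a bystander: a loose marker pen, white with a black cap, lying flat on the bench between two of the containers, 114 mm long along its x, 13 mm thick; the point is its middle, 7 mm up
- tweezers_mid (a point): a bystander: loose steel tweezers lying flat on the bench among the containers, 119 mm long along its x, 12 mm wide, 8 mm high; the point is the middle, 4 mm up
Mind the look-alikes: they are no part of the job. What is shaped like the part that bears large_plate_center but black or red is not meant.

How it is judged:
At the end, for the whole second after the job is handed in: Each of the four containers stands upright (within 0.12 rad) on the floor (within 4 mm of resting height) of the tray for its own kind and size, wholly inside the walls, let go and at rest (below 0.02 m/s) (x of large_plate_center in the frame of tray_large_plate between -0.079 and 0.079 m and y of large_plate_center in the frame of tray_large_plate between -0.059 and 0.059 m and z of large_plate_center in the frame of tray_large_plate between 0.007 and 0.015 m and angle between each of large_plate_center, small_plate_center, large_bottle_center, small_bottle_center's own z axis and vertical below 0.12 rad and linear speed of each of large_plate, small_plate, large_bottle, small_bottle below 0.02 m/s and x of small_plate_center in the frame of tray_small_plate between -0.079 and 0.079 m and y of small_plate_center in the frame of tray_small_plate between -0.059 and 0.059 m and z of small_plate_center in the frame of tray_small_plate between 0.006 and 0.014 m and x of large_bottle_center in the frame of tray_large_bottle between -0.079 and 0.079 m and y of large_bottle_center in the frame of tray_large_bottle between -0.059 and 0.059 m and z of large_bottle_center in the frame of tray_large_bottle between 0.0415 and 0.0495 m and x of small_bottle_center in the frame of tray_small_bottle between -0.079 and 0.079 m and y of small_bottle_center in the frame of tray_small_bottle between -0.059 and 0.059 m and z of small_bottle_center in the frame of tray_small_bottle between 0.024 and 0.032 m); the robot touches nothing.
It fails at once if a container is dropped: it moves faster than 0.9 m/s (a fall of about 4 cm) while the fingers do not hold it ((linear speed of large_plate above 0.9 m/s and contact force between large_plate and the fingers below 0.05 N) or (linear speed of small_plate above 0.9 m/s and contact force between small_plate and the fingers below 0.05 N) or (linear speed of large_bottle above 0.9 m/s and contact force between large_bottle and the fingers below 0.05 N) or (linear speed of small_bottle above 0.9 m/s and contact force between small_bottle and the fingers below 0.05 N)).
It fails at once if the marker pen is shifted by more than 3 cm (distance of marker_mid from where it was at the start of the episode above 0.03 m).
It fails at once if the tweezers are shifted by more than 3 cm (distance of tweezers_mid from where it was at the start of the episode above 0.03 m).
It also fails if it takes over 106 s, if anything falls off the work surface, if the arm or the gripper's body presses on something with over 40 N, if the wrist force passes 120 N, or if a joint passes its speed limit or range.

## Robot

A 6-joint arm with a two-finger parallel gripper is mounted at the origin on the work surface. World frame = base frame: x ahead of the robot, y to its left, z up, the work surface at z = 0. Lengths are in m, angles in rad, forces in N, time in s.
With the tool pointing down it reaches from about 0.3 to 0.875 m from the base axis. Payload 6.4 kg.
Tool frame: the origin (TCP) lies on the centre line of the jaws, within the pads' length; the fingertips stand 25 mm ahead of it and the grasp point (between the pads) lies 6 mm ahead of it (tips_ahead is the distance from the TCP to the fingertips, in m); z points along the fingers, y is the line along which they close (so a half turn about z gives the same grasp; the last joint's range is limited). The gripper opens to 85 mm and grips with 20 to 120 N. Pads are 22 mm wide; open, the fingers measure 114 mm over their backs; the gripper's body (76 mm by 85 mm) begins 54 mm behind the grasp point. The pads swing forward as they close: fully open they stand 13 mm farther back than shut.
Start: joints at [-1.464, 0.181, 1.607, -0, 1.354, -0.206], TCP at [0.177, -0.547, 0.225] pointing down, gripper open.
Joint ranges: [-2.99, 2.99], [-0.89, 2.07], [0.3, 2.58], [-1.14, 4.28], [0, 2.63], [-3.12, 3.12]. Speed limits (rad/s): [2.57, 2.57, 3.01, 3.14, 3.14, 3.14].

## Interface

Orientations are given as a unit quaternion [w, x, y, z].
In Python, from plant import * gives the robot as it stands. Calls block until the motion is done:
- reach(position, orientation): joint-space move of the TCP to a pose.
- line_to(position, rot=None, feed=0.15, contact_N=None): straight line of the TCP; rot=None keeps the orientation; feed is the mean speed in m/s. With contact_N (N) it stops when the force on the tool has changed by that much, and returns True; else False.
- move_j(angles): joint-space move.
- set_gripper(opening, grip_force=None): finger opening in m; grip_force is the grip in N (None keeps the last); returns when the fingers have stopped.
- wait(seconds).
- inverse_kinematics(position, orientation): joint angles nearest the present ones, or None.
- observe(): the state.
- camera(name): name is "scene" or "side" or "wrist"; returns (picture, depth): 420x560x3 uint8, red, green, blue; 420x560 float32, m along the optical axis (not along the pixel's ray), 0 where there is no reading.
- camera_params(name): a dict with "fovy" (degrees; the focal length in pixels is half the picture's height over the tangent of half this angle, whatever the lens; pixels are square), "cx", "cy" (the principal point, pixels), "k1" (the pictures are not rectified: a ray, as slopes to the right and down, at radius r is drawn at 1 + k1 r^2 times it, then the intrinsics apply), "world_from_camera" (4x4, takes a point from camera to world coordinates). Camera axes: x right, y down, z forward; pixel columns grow to the right and rows downward; lengths in m; the calibration is good to about 2 mm. A picture is of the moment at which its call begins: read the wrist's pose just before it. camera_params takes no time and is no camera call; for the wrist camera it gives the pose at the moment of the call.
A pose or a line that the arm cannot do raises MotionError and nothing moves.
- hand_in(): hands the job in; it is judged then, once.
The state is a dict: "time": time; "joints": joint angles; "joint_vel": joint speeds; "tau": joint torques, N m; "ee_pos": TCP position; "tcp_rot": TCP orientation; "ft_force": force on the tool from outside, world axes, zero at the start; "ft_torque": the same for the moment, N m; "opening": finger opening in m; "gripper_force": force on a finger pad.
Only numpy, scipy, OpenCV 4.12 (cv2) and the standard library are available. Lean on these libraries where they do the work, as an engineer would, in place of code of your own. Each camera call takes 0.05 s, during which the arm holds its last target. There are 200 camera calls.

## Working session

There is one attempt and no reset: what is moved stays moved. The work goes in short steps, each a Python script; the robot and the scene stay as the last script left them, time stands still between calls to the robot, and variables do not carry over. Pictures are saved under pics/ and viewed, at most 14 in all, crops included, and the job is handed in when it is done.

```bash
ls; mkdir -p pics; cat > h.py <<'E'
from plant import *
import numpy as np, cv2
def snap(name,fn):
    P=camera_params(name); im,d=camera(name); P['im']=im;P['d']=d
    cv2.imwrite('pics/'+fn+'.png',im[:,:,::-1]); np.savez('pics/'+fn+'.npz',im=im,d=d,T=P['world_from_camera'],p=[P['fovy'],P['cx'],P['cy'],P['k1']])
    return P
def ray(fn,u,v):
    Z=np.load('pics/'+fn+'.npz'); fovy,cx,cy,k1=Z['p']; f=210/np.tan(np.radians(fovy/2))
    x,y=(np.array(u,float)-cx)/f,(np.array(v,float)-cy)/f; a,b=x,y
    for _ in range(30):
        s=1+k1*(a*a+b*b); a,b=x/s,y/s
    T=Z['T']; D=np.stack([a,b,np.ones_like(a)],-1)
    return T[:3,3],D@T[:3,:3].T
def onz(fn,u,v,z):
    o,D=ray(fn,u,v); return o+D*((z-o[2])/D[...,2])[...,None]
def depthpt(fn,u,v):
    Z=np.load('pics/'+fn+'.npz'); o,D=ray(fn,u,v); return o+D*np.asarray(Z['d'][np.int_(v),np.int_(u)])[...,None]
E
python3 - <<'E'
from h import *
for n in('scene','side','wrist'):
    P=snap(n,n); print(n,P['fovy'],P['k1'],P['world_from_camera'].round(3).tolist())
print(observe())
E
```

```text
pics
scene 49.74351922573024 -0.1499048826154202 [[0.481, 0.521, -0.705, 1.193], [0.876, -0.282, 0.391, -0.354], [0.005, -0.806, -0.592, 0.682], [0.0, 0.0, 0.0, 1.0]]
side 56.21706339391684 -0.0039860128287306975 [[-0.98, -0.107, 0.167, 0.313], [-0.198, 0.572, -0.796, 0.659], [-0.011, -0.813, -0.582, 0.542], [0.0, 0.0, 0.0, 1.0]]
wrist 67.63472500916424 -0.014980260963901357 [[0.307, -0.904, -0.296, 0.252], [-0.952, -0.293, -0.094, -0.523], [-0.002, 0.31, -0.951, 0.373], [0.0, 0.0, 0.0, 1.0]]
{'time': 0.15, 'joints': array([-1.46432872e+00,  1.81397473e-01,  1.60777353e+00,  7.56382134e-06,
        1.35376425e+00, -2.06313019e-01]), 'joint_vel': array([ 0.00022716, -0.00189139, -0.00269921,  0.00049087, -0.00109954,
       -0.00106674]), 'tau': array([ 9.18967089e-04, -4.45262504e+01, -3.51691782e+01, -2.58565724e-04,
        5.83432236e-03,  2.29847808e-05]), 'ee_pos': array([ 0.17689698, -0.54667168,  0.22417818]), 'tcp_rot': array([-6.70279730e-04,  9.87795844e-01,  1.55752753e-01,  3.71872537e-05]), 'ft_force': array([-0.65749837,  0.57397553,  0.65184242]), 'ft_torque': array([ 0.01142993, -0.00332299,  0.03298703]), 'gripper_force': 0.0, 'opening': 0.0854904615377782}
```

View pics/scene.png

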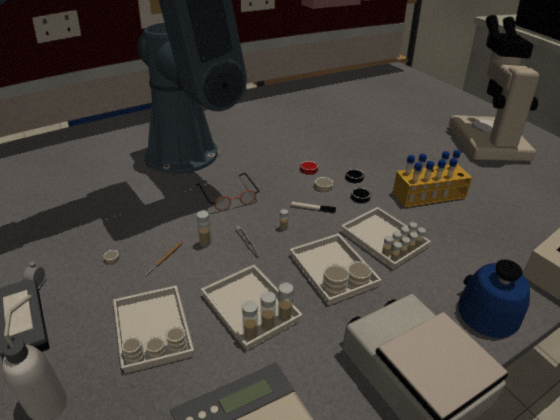

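View pics/side.png

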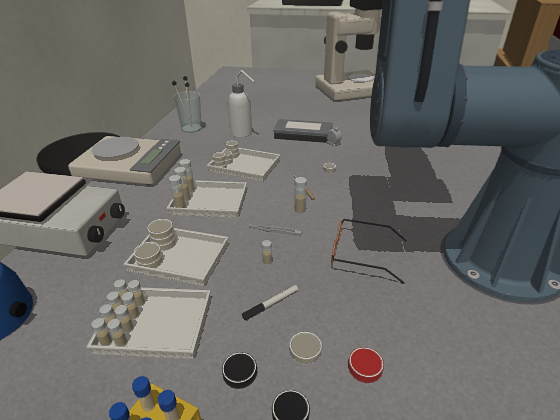

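Scene: the large plate (cream) is at (324,184), the small plate at (111,257), the large bottle at (204,228) and the small bottle at (284,220). Trays: small plates (152,328), large bottles (250,306), large plates (335,268), small bottles (385,236). Marker (313,207), tweezers (246,240). The side view agrees. Next I build a top-down height map from both depths.

```bash
cat > m.py <<'E'
from h import *
g=np.mgrid[0:420,0:560]; V,U=g[0].ravel(),g[1].ravel()
pts={}
for n in('scene','side'):
    p=depthpt(n,U,V); Z=np.load(f'pics/{n}.npz'); ok=(Z['d'].ravel()>0); pts[n]=np.c_[p,Z['im'].reshape(-1,3)][ok]
    for u0,v0 in ([(260,190)] if n=='scene' else [(300,260)]): pass
allp=np.vstack(list(pts.values()))
b=allp[(np.abs(allp[:,2])<.01)]; print('bench z med',[np.median(q[np.abs(q[:,2])<.01][:,2]).round(4) for q in pts.values()])
def top(q,res=.002):
    q=q[(q[:,0]>0.1)&(q[:,0]<.9)&(q[:,1]>-.6)&(q[:,1]<.6)&(q[:,2]<.2)]
    i=((q[:,0]-.1)/res).astype(int); j=((.6-q[:,1])/res).astype(int)
    im=np.zeros((401,601,3),np.uint8); o=np.argsort(q[:,2]); im[i[o],j[o]]=q[o][:,3:6].astype(np.uint8)
    return im
A=top(pts['scene']); 
cv2.imwrite('pics/top.png',cv2.morphologyEx(A[::-1,:,::-1],cv2.MORPH_CLOSE,np.ones((3,3))))
# trays: points 13..23 mm, bright
for n,trays in (('scene',{'sp':(152,320),'lb':(235,295),'lp':(325,262),'sb':(378,232)}),('side',{'sp':(250,160),'lb':(220,195),'lp':(190,250),'sb':(170,320)})):
    for t,(u,v) in trays.items():
        c=onz(n,float(u),float(v),.003)
        q=pts[n]; q=q[(np.hypot(q[:,0]-c[0],q[:,1]-c[1])<.125)&(q[:,2]>.015)&(q[:,2]<.024)]
        r=cv2.minAreaRect(q[:,:2].astype(np.float32)); print(n,t,c.round(3),len(q),np.round(r[0],4),np.round(r[1],3),round(r[2],1))
P={'lp':((324,184),(306,346),.016),'sp':((111,257),(329,167),.014),'lb':((204,215),(300,181),.085),'sb':((284,212),(267,244),.05)}
for k,(a,s,z) in P.items():
    print(k,onz('scene',*map(float,a),z).round(3),onz('side',*map(float,s),z).round(3))
for k,a,s in(('mk1',(292,205),(297,289)),('mk2',(335,210),(246,314)),('tw1',(237,228),(301,233)),('tw2',(257,254),(250,227))):
    print(k,onz('scene',*map(float,a),.006).round(3),onz('side',*map(float,s),.006).round(3))
E
python3 m.py
```

```text
bench z med [np.float64(0.0009), np.float64(0.002)]
scene sp [ 0.59  -0.276  0.003] 1128 [ 0.6175 -0.2522] [0.191 0.173] 80.1
scene lb [ 0.606 -0.105  0.003] 737 [ 0.6391 -0.1221] [0.209 0.177] 83.1
scene lp [0.612 0.111 0.003] 885 [0.637  0.1311] [0.183 0.186] 4.9
scene sb [0.586 0.283 0.003] 724 [0.5893 0.2552] [0.222 0.181] 7.7
side sp [ 0.606 -0.318  0.003] 426 [ 0.6133 -0.2825] [0.133 0.169] 80.0
side lb [ 0.633 -0.124  0.003] 681 [ 0.6308 -0.1224] [0.224 0.168] 78.7
side lp [0.627 0.089 0.003] 901 [0.6384 0.0706] [0.215 0.169] 86.3
side sb [0.591 0.267 0.003] 1418 [0.6181 0.2497] [0.169 0.19 ] 8.1
lp [0.365 0.276 0.016] [0.354 0.283 0.016]
sp [ 0.384 -0.305  0.014] [ 0.376 -0.297  0.014]
lb [ 0.429 -0.093  0.085] [ 0.425 -0.093  0.085]
sb [0.463 0.092 0.05 ] [0.459 0.094 0.05 ]
mk1 [0.396 0.156 0.006] [0.389 0.158 0.006]
mk2 [0.466 0.241 0.006] [0.466 0.232 0.006]
tw1 [ 0.414 -0.009  0.006] [ 0.408 -0.006  0.006]
tw2 [ 0.52  -0.01   0.006] [ 0.523 -0.007  0.006]
```

View pics/top.png

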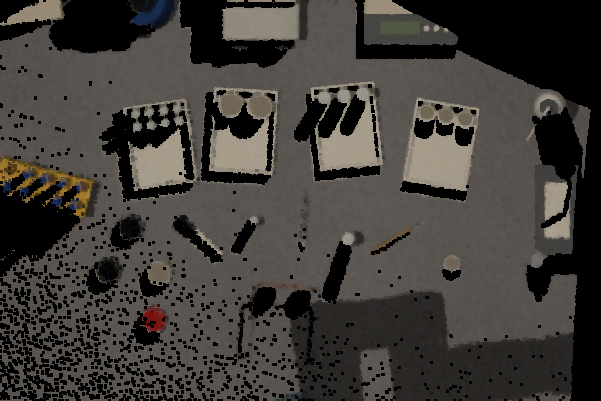

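The top-down map is clean, and both views agree to about 1 cm. Now a close wrist look over each container, finding it from depth.

```bash
cat >> h.py <<'E'
def q(t): return [0,np.cos(t/2),np.sin(t/2),0]
H={'lp':(.016,.026),'sp':(.014,.018),'lb':(.085,.014),'sb':(.050,.010)}
def look(k,c,tag=''):
    fn='w_'+k+tag; P=snap('wrist',fn); V,U=[a.ravel() for a in np.mgrid[0:420,0:560]]
    p=depthpt(fn,U,V); h,r=H[k]; ok=(P['d'].ravel()>0)&(np.hypot(p[:,0]-c[0],p[:,1]-c[1])<.055)
    z0=np.median(p[ok&(p[:,2]<.006),2]) if (ok&(p[:,2]<.006)).any() else np.nan
    m=ok&(np.abs(p[:,2]-h)<.005); s=p[m]
    (x,y),rr=cv2.minEnclosingCircle(s[:,:2].astype(np.float32)); print(k,'n',m.sum(),'z',np.median(s[:,2]).round(4),'bench',np.round(z0,4),'circ',round(x,4),round(y,4),'r',round(rr,4),'mean',s[:,:2].mean(0).round(4),'uv',int(U[m].mean()),int(V[m].mean()))
    return x,y
E
python3 - <<'E'
from h import *
for k,c in (('sp',(.38,-.301)),('lb',(.427,-.093)),('sb',(.461,.093)),('lp',(.36,.28))):
    reach([*c,.22],q(0)); look(k,c)
print(observe()['time'])
ims=[cv2.imread(f'pics/w_{k}.png')[::2,::2] for k in('sp','lb','sb','lp')]
cv2.imwrite('pics/w4.png',np.vstack([np.hstack(ims[:2]),np.hstack(ims[2:])]))
E
```

```text
sp n 720 z 0.0133 bench 0.0002 circ 0.3735 -0.3041 r 0.0181 mean [ 0.3743 -0.3043] uv 282 178
lb n 618 z 0.0851 bench 0.0002 circ 0.4227 -0.0961 r 0.0136 mean [ 0.4235 -0.0959] uv 281 194
sb n 261 z 0.05 bench 0.0002 circ 0.4589 0.0925 r 0.0096 mean [0.4595 0.0924] uv 279 183
lp n 1518 z 0.0152 bench 0.0002 circ 0.3535 0.2814 r 0.026 mean [0.3542 0.2812] uv 278 180
4.0667
```

View pics/w4.png

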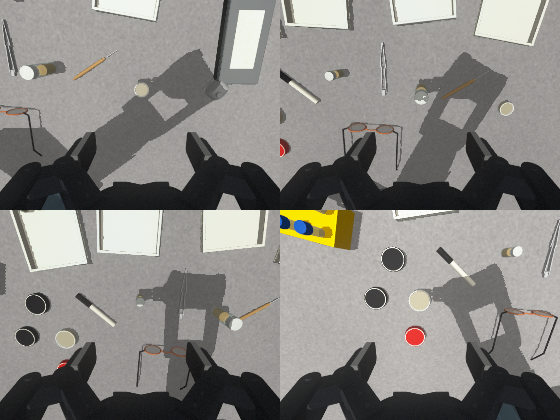

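The wrist quarters show each container alone near the centre of its view. The measured radii (18.1, 13.6, 9.6, 26.0 mm) and heights match the given sizes. Now the same for the trays, using the rims.

```bash
cat > t.py <<'E'
from h import *
import json
out={}
for k,c in (('sb',(.602,.286)),('lp',(.63,.118)),('lb',(.64,-.092)),('sp',(.60,-.28))):
    reach([c[0]-.03,c[1],.30],q(0)); fn='t_'+k; P=snap('wrist',fn); V,U=[a.ravel() for a in np.mgrid[0:420,0:560]]
    p=depthpt(fn,U,V); near=(P['d'].ravel()>0)&(np.hypot(p[:,0]-c[0],p[:,1]-c[1])<.12)
    mk=lambda m:(m.reshape(420,560)*255).astype(np.uint8)
    # tray body (floor bright or anything above 2.0 mm), component with the centre
    m=cv2.morphologyEx(mk(near&(p[:,2]>.0018)&(p[:,2]<.026)&(P['im'].reshape(-1,3).min(1)>120)),cv2.MORPH_CLOSE,np.ones((5,5)))
    n,L,st,_=cv2.connectedComponentsWithStats(m); i=1+st[1:,4].argmax()
    s=p[(L.ravel()==i)&near&(p[:,2]>.016)&(p[:,2]<.024)]
    (ctr,wh,a)=cv2.minAreaRect(s[:,:2].astype(np.float32)); yaw=(a+45)%90-45
    f=p[(L.ravel()==i)&near&(p[:,2]<.006)]
    print(k,len(s),'ctr',np.round(ctr,4),'wh',np.round(wh,4),'yaw',round(yaw,1),'floor z',np.median(f[:,2]).round(4),'floor mean',f[:,:2].mean(0).round(4))
    y=np.radians(yaw); R=np.array([[np.cos(y),-np.sin(y)],[np.sin(y),np.cos(y)]]); out[k]=[*(np.array(ctr)+R@[-.03,0]),y]; print('  place',np.round(out[k],4))
json.dump(out,open('place.json','w'))
ims=[cv2.imread(f'pics/t_{k}.png')[::2,::2] for k in('sb','lp','lb','sp')]
cv2.imwrite('pics/t4.png',np.vstack([np.hstack(ims[:2]),np.hstack(ims[2:])]))
E
python3 t.py
```

```text
sb 1890 ctr [0.6111 0.2791] wh [0.1693 0.1285] yaw 7.7 floor z 0.0031 floor mean [0.6027 0.2791]
  place [0.5814 0.2751 0.1349]
lp 1829 ctr [0.6384 0.1124] wh [0.1286 0.1689] yaw -3.5 floor z 0.0031 floor mean [0.6224 0.1146]
  place [ 0.6085  0.1143 -0.0617]
lb 1727 ctr [ 0.6482 -0.0939] wh [0.1689 0.1286] yaw 6.2 floor z 0.0031 floor mean [ 0.6401 -0.0937]
  place [ 0.6184 -0.0971  0.1075]
sp 1820 ctr [ 0.6112 -0.2829] wh [0.1286 0.1688] yaw -9.6 floor z 0.0031 floor mean [ 0.6011 -0.2809]
  place [ 0.5816 -0.2779 -0.1676]
```

View pics/t4.png

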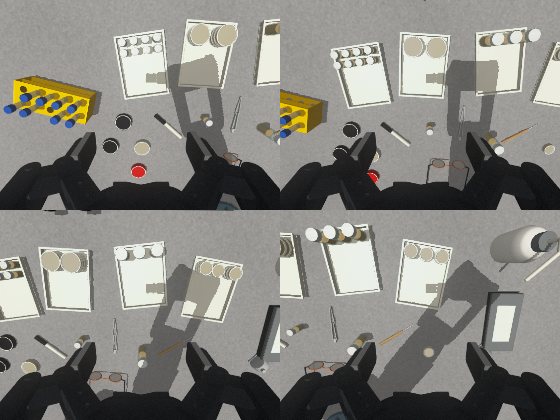

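The tray views confirm which tray holds which kind; floors measure 3 mm high and the rims come out at about the given size. First pick and place: the small plate, finding the bench by touch.

```bash
cat >> h.py <<'E'
import json
def job(k,x,y,tz=None,t=0.,trans=.20):
    h,r=H[k]; w=2*r; px,py,yaw=json.load(open('place.json'))[k]
    set_gripper(w+.012,30); reach([x,y,h+.10],q(t))
    if tz is None:
        line_to([x,y,.045],feed=.15); hit=line_to([x,y,.010],feed=.03,contact_N=6); z=observe()['ee_pos'][2]; print('bench touch',hit,'z',z.round(4))
        tz=z+.003; line_to([x,y,tz],feed=.05)
    else: line_to([x,y,tz],feed=.12)
    set_gripper(0.,30); s=observe(); print('grip opening',s['opening'].round(4),'F',s['gripper_force'],'want',w)
    line_to([x,y,trans],feed=.15); s=observe(); print('lifted',s['opening'].round(4),s['gripper_force'])
    if s['opening']<w-.006: print('MISSED'); return
    reach([px,py,trans],q(yaw)); line_to([px,py,tz+.018],feed=.15)
    hit=line_to([px,py,tz+.002],feed=.02,contact_N=5); s=observe(); print('down',hit,'dz',(s['ee_pos'][2]-tz).round(4),'opening',s['opening'].round(4))
    wait(.2); set_gripper(w+.012); wait(.2); line_to([px,py,trans],feed=.15); print('t',observe()['time'])
    c=[px,py]; H0=H[k]; H[k]=(h+.003,r); reach([px,py,.22],q(yaw)); look(k,c,'_after'); H[k]=H0
E
python3 - <<'E'
from h import *
job('sp',.3737,-.3042)
E
```

```text
bench touch False z 0.0102Traceback (most recent call last):
  File "<stdin>", line 2, in <module>
  File "h.py", line 35, in job
    set_gripper(0.,30); s=observe(); print('grip opening',s['opening'].round(4),'F',s['gripper_force'],'want',w)
                                                          ^^^^^^^^^^^^^^^^^^
AttributeError: 'float' object has no attribute 'round'
```

```bash
python3 - <<'E'
from h import *
s=observe(); print(s)
a=snap('wrist','g1')['im']; b=snap('side','g1s')['im']
cv2.imwrite('pics/g1c.png',np.hstack([a[::-1][::-1][:, :, ::-1][::1,::1][:, 80:480],cv2.resize(b[110:250,250:390,::-1],(400,420),interpolation=2)]))
E
```

```text
{'time': 11.7417, 'joints': array([-9.30162076e-01,  2.92102499e-01,  1.97207809e+00,  7.42160158e-06,
        8.77569343e-01,  6.40620940e-01]), 'joint_vel': array([-0.00080395,  0.00107071,  0.00062047, -0.00026852, -0.00054433,
       -0.00023807]), 'tau': array([ 4.44370526e-04, -3.96962714e+01, -2.47771490e+01, -5.68829250e-05,
        1.24982591e-03, -3.07099924e-06]), 'ee_pos': array([ 0.37368171, -0.30413891,  0.01314172]), 'tcp_rot': array([-6.47514880e-05,  9.99999997e-01,  4.28403336e-06, -4.47135268e-05]), 'ft_force': array([-0.60206386, -0.63367185, -0.01098465]), 'ft_torque': array([ 0.01670472,  0.06016237, -0.02121997]), 'gripper_force': 0.0, 'opening': 6.650103440007962e-05}
```

View pics/g1c.png

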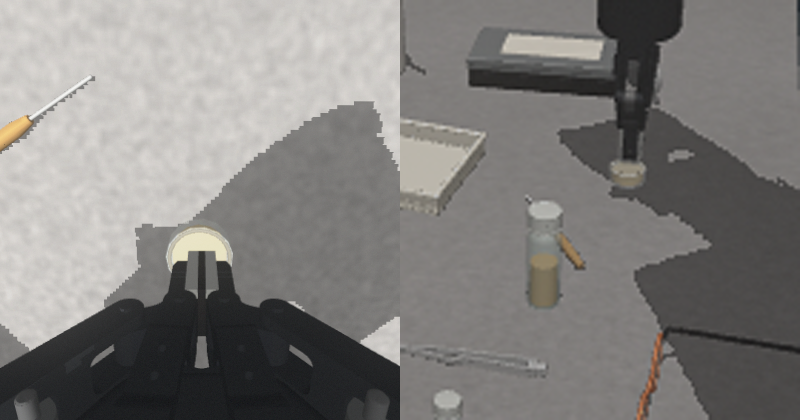

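The fingers shut above the plate instead of around it. So the tips are shorter than I took them to be; the left crop shows both tips side by side over the dish. I'll measure the tip height from depth.

```bash
python3 - <<'E'
from h import *
for fn in('g1','g1s'):
    Z=np.load(f'pics/{fn}.npz'); V,U=[a.ravel() for a in np.mgrid[0:420,0:560]]; p=depthpt(fn,U,V)
    ok=(Z['d'].ravel()>0)&(np.hypot(p[:,0]-.3737,p[:,1]+.3042)<.03)&(Z['im'].reshape(-1,3).max(1)<75)&(p[:,2]>.006)
    s=p[ok]; print(fn,ok.sum(),'z pct',np.percentile(s[:,2],[0,2,5,10,25,50]).round(4))
    for a in np.arange(.008,.06,.004):
        r=s[(s[:,2]>=a)&(s[:,2]<a+.004)]
        if len(r): print(round(a,3),len(r),r.min(0).round(4),r.max(0).round(4))
    ok=(Z['d'].ravel()>0)&(np.hypot(p[:,0]-.3737,p[:,1]+.3042)<.03)&(Z['im'].reshape(-1,3).min(1)>120)&(p[:,2]>.006);print('plate z',np.percentile(p[ok][:,2],[5,50,95]).round(4),p[ok].mean(0).round(4))
print(inverse_kinematics([.3737,-.3042,.003],q(0)), inverse_kinematics([.3737,-.3042,-.008],q(0)))
E
```

```text
g1 22996 z pct [0.0241 0.0394 0.0566 0.0656 0.0755 0.095 ]
0.024 42 [ 0.3786 -0.3176  0.0241] [ 0.3841 -0.2936  0.028 ]
0.028 123 [ 0.3787 -0.3184  0.0281] [ 0.3842 -0.292   0.032 ]
0.032 161 [ 0.3787 -0.3185  0.032 ] [ 0.384  -0.2917  0.036 ]
0.036 157 [ 0.3786 -0.3186  0.036 ] [ 0.3839 -0.2918  0.0399]
0.04 175 [ 0.3787 -0.3188  0.04  ] [ 0.3839 -0.2917  0.044 ]
0.044 192 [ 0.3786 -0.3188  0.044 ] [ 0.3842 -0.2918  0.048 ]
0.048 186 [ 0.3786 -0.3187  0.048 ] [ 0.3843 -0.2916  0.052 ]
0.052 54 [ 0.364  -0.3184  0.052 ] [ 0.3843 -0.2918  0.056 ]
0.056 442 [ 0.3616 -0.3212  0.056 ] [ 0.3851 -0.2893  0.06  ]
plate z [0.0084 0.0131 0.0147] [ 0.3823 -0.3037  0.0142]
g1s 273 z pct [0.0251 0.0326 0.0373 0.0461 0.0759 0.1197]
0.024 2 [ 0.3687 -0.3005  0.0251] [ 0.3717 -0.2971  0.0272]
0.028 1 [ 0.377  -0.297   0.0295] [ 0.377  -0.297   0.0295]
0.032 8 [ 0.3686 -0.2978  0.0321] [ 0.3794 -0.2909  0.0358]
0.036 9 [ 0.3688 -0.2973  0.0363] [ 0.3799 -0.2885  0.0396]
0.04 4 [ 0.3719 -0.2948  0.0406] [ 0.38   -0.2918  0.0432]
0.044 6 [ 0.3694 -0.2948  0.0441] [ 0.3802 -0.2906  0.0477]
0.048 9 [ 0.3675 -0.2976  0.0483] [ 0.3809 -0.2903  0.0512]
0.052 6 [ 0.3675 -0.2945  0.0522] [ 0.3782 -0.2919  0.0556]
0.056 6 [ 0.3702 -0.293   0.0566] [ 0.3809 -0.29    0.0599]
plate z [0.014  0.0157 0.0176] [ 0.3753 -0.2997  0.0157]
[-9.30204869e-01  3.13057053e-01  1.97311937e+00 -4.44089210e-16
  8.55416228e-01  6.40591457e-01] [-9.30204869e-01  3.36222525e-01  1.97365582e+00 -4.44089210e-16
  8.31714307e-01  6.40591457e-01]
```

Shut, the tips sit about 11 mm behind the reported TCP, not 25 mm ahead. I'll calibrate by touch: lift, open to the working width, and feel for the bench with a lower target.

```bash
sed -i "s/line_to(\[x,y,.045\],feed=.15); hit=line_to(\[x,y,.010\],feed=.03,contact_N=6)/line_to([x,y,.015],feed=.15); hit=line_to([x,y,-.032],feed=.02,contact_N=6)/; s/observe()\['ee_pos'\]\[2\]/float(observe()['ee_pos'][2])/; s/z\.round(4)/round(z,4)/; s/s\['opening'\].round(4)/round(s['opening'],4)/g" h.py
sed -i "s/^    set_gripper(w+.012,30); reach/    x0=observe()['ee_pos']; line_to([x0[0],x0[1],max(x0[2],.12)]); set_gripper(w+.012,30); reach/" h.py
python3 - <<'E'
from h import *
x,y=.3737,-.3042
line_to([x,y,.12]); reach([x,y,.22],q(0)); x,y=look('sp',(x,y),'2')
set_gripper(.048,30); line_to([x,y,.015]); hit=line_to([x,y,-.034],feed=.02,contact_N=6); s=observe(); print(hit,s['ee_pos'],s['ft_force'],s['time'])
E
```

```text
sp n 734 z 0.0133 bench 0.0002 circ 0.3737 -0.3044 r 0.018 mean [ 0.3742 -0.3043] uv 280 173
True [ 0.37366542 -0.30432385 -0.00909006] [-1.06512536  0.6983398   6.66731769] 16.575
```

Bench touched at TCP z = -9.1 mm with the fingers 48 mm open. Grip 3 mm above that.

```bash
python3 - <<'E'
from h import *
job('sp',.3737,-.3043,tz=-.006)
E
```

```text
grip opening 0.0346 F 29.860069155693054 want 0.036
lifted 0.0347 29.882984161376953
down True dz 0.0041 opening 0.0341
t 26.1
sp n 966 z 0.0164 bench 0.0032 circ 0.5613 -0.2744 r 0.0378 mean [ 0.5698 -0.277 ] uv 280 185
```

The small plate is gripped at the right width and set down with contact. Now the two bottles, then the large plate with its own bench touch.

```bash
python3 - <<'E'
from h import *
job('sb',.4590,.0925,tz=.002)
job('lb',.4228,-.0961,tz=.028)
im=cv2.imread
cv2.imwrite('pics/a3.png',np.hstack([im(f'pics/w_{k}_after.png')[60:360,140:400] for k in('sp','sb','lb')]))
E
```

```text
grip opening 0.0192 F 29.279607832431793 want 0.02
lifted 0.0194 29.268376529216766
down True dz 0.0038 opening 0.0192
t 36.5667
sb n 265 z 0.053 bench 0.0032 circ 0.5804 0.2737 r 0.0098 mean [0.581  0.2738] uv 281 183
grip opening 0.0271 F 30.700448155403137 want 0.028
lifted 0.0271 30.715173482894897
down True dz 0.0035 opening 0.0275
t 46.4917
lb n 629 z 0.0881 bench 0.0032 circ 0.6175 -0.0984 r 0.0135 mean [ 0.6182 -0.0982] uv 280 192
```

View pics/a3.png

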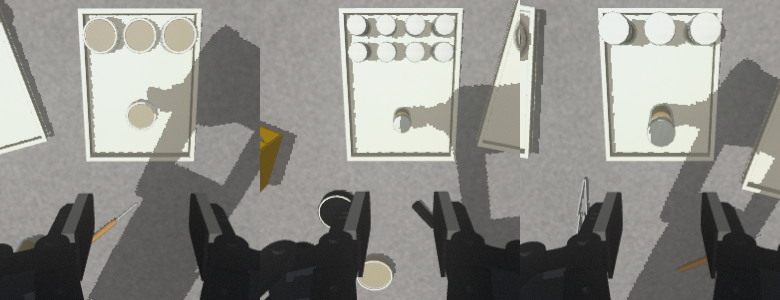

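All three stand in the empty ends of the right trays; tops are at 53 and 88 mm, as they should be. Now the large plate.

```bash
python3 - <<'E'
from h import *
job('lp',.3537,.2814)
snap('scene','end')
a=cv2.imread('pics/w_lp_after.png')[60:360,140:400]; b=cv2.imread('pics/end.png')[120:420,60:480]
cv2.imwrite('pics/endc.png',np.hstack([a,b])); print(observe()['time'],observe()['ft_force'])
E
```

```text
bench touch True z -0.0125
grip opening 0.0509 F 30.795775651931763 want 0.052
lifted 0.0511 31.232112050056458
down True dz 0.0032 opening 0.0508
t 58.8917
lp n 1740 z 0.0184 bench 0.0032 circ 0.5926 0.1152 r 0.0413 mean [0.6029 0.1133] uv 281 180
59.2417 [-0.54149102  0.04668463 -0.79151971]
```

View pics/endc.png

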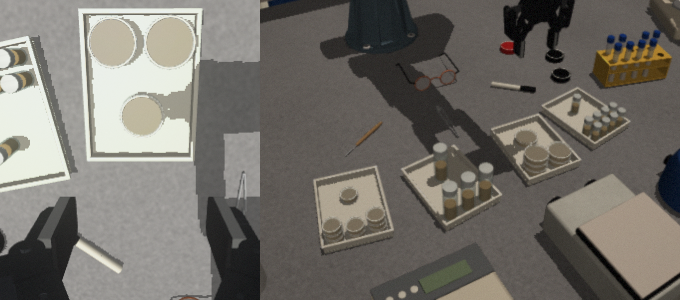

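All four containers stand upright in their own trays, and the marker and tweezers lie where they were. Handing in.

```bash
python3 -c "
from plant import *
print(hand_in())"
```

```text
the job is handed in; nothing more can be done
None
```

I put all four containers upright into the empty ends of their matching trays, left the marker and tweezers alone, and handed the job in at about 59 s; the hand-in call returned no verdict.

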